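# Clear the sandstone offcuts off the carved panel and shut the rubble bin

### The arm

A 6-joint arm with a two-finger parallel gripper is mounted at the origin on the work surface. World frame = base frame: x ahead of the robot, y to its left, z up, the work surface at z = 0. Lengths are in mm, angles in rad, forces in N, time in s.
With the tool pointing down it reaches from about 300 to 775 mm from the base axis. Payload 14.6 kg.
Tool frame: the origin (TCP) lies on the centre line of the jaws, within the pads' length; the fingertips stand 19 mm ahead of it and the grasp point (between the pads) is the TCP (bot.tip_reach is the distance from the TCP to the fingertips, in mm); z points along the fingers, y is the line along which they close (so a half turn about z gives the same grasp; the last joint's range is limited). The gripper opens to 85 mm and grips with 20 to 120 N. Pads are 22 mm wide; open, the fingers measure 114 mm over their backs; the gripper's body (76 mm by 85 mm) begins 54 mm behind the grasp point. The pads swing forward as they close: fully open they stand 13 mm farther back than shut.
Start: joints at [1.198, 0.3, 1.521, -0, 1.321, -0.067], TCP at [165.578, 524.474, 250.281] pointing down, gripper open.
Joint ranges: [-3.03, 3.03], [-0.79, 2.21], [0.23, 2.52], [-1.04, 4.18], [0, 3.07], [-2.55, 2.55]. Speed limits (rad/s): [2.22, 2.22, 2.57, 3.14, 3.14, 3.14].

### API

Orientations are given as a unit quaternion [w, x, y, z].
In Python, from rig import bot gives the robot as it stands. Calls block until the motion is done:
- bot.move_to(position, orientation): joint-space move of the TCP to a pose.
- bot.servo_line(position, attitude=None, speed=150, until_force=None): straight line of the TCP; attitude=None keeps the orientation; speed is the mean speed in mm/s. With until_force (N) it stops when the force on the tool has changed by that much, and returns True; else False.
- bot.move_joints(angles): joint-space move.
- bot.move_gripper(opening, grip_force=None): finger opening in mm; grip_force is the grip in N (None keeps the last); returns when the fingers have stopped.
- bot.dwell(seconds).
- bot.ik(position, orientation): joint angles nearest the present ones, or None.
- bot.read_state(): the state.
- bot.read_camera(name): name is "side" or "top" or "wrist"; returns a dict with "image" (400x640x3 uint8, blue, green, red), "depth" (400x640 float32, mm along the optical axis (not along the pixel's ray), 0 where there is no reading), "fovy" (degrees; the focal length in pixels is half the picture's height over the tangent of half this angle, whatever the lens; pixels are square), "cx", "cy" (the principal point, pixels), "eye" and "attitude" of the camera in the world; the wrist camera has in their place "mount" (4x4, takes a point from camera to tool coordinates, whose origin is the TCP and whose axes are the flange's). Camera axes: x right, y down, z forward; pixel columns grow to the right and rows downward; lengths in mm; the calibration is good to about 2 mm. The wrist camera is an equidistant fisheye: a pixel r from the principal point sees the ray r / f radians off the axis. A picture is of the moment at which its call begins: read the wrist's pose just before it.
A pose or a line that the arm cannot do raises bot.MotionError and nothing moves.
- bot.finish_job(): hands the job in; it is judged then, once.
The state is a dict: "clock": time; "joint_positions": joint angles; "qvel": joint speeds; "effort": joint torques, N m; "ee_pos": TCP position; "tool_rot": TCP orientation; "ft_force": force on the tool from outside, world axes, zero at the start; "moment": the same for the moment, N m; "grip_width": finger opening in mm; "grip_force": force on a finger pad.
Only numpy, scipy, OpenCV 4.12 (cv2) and the standard library are available. Lean on these libraries where they do the work, as an engineer would, in place of code of your own. Each camera call takes 0.05 s, during which the arm holds its last target. There are 200 camera calls.

### The job

Clear the two rough offcuts off the carved sandstone panel into the open steel rubble bin, then lower the bin's lid gently, without slamming it, until it is fully shut. Leave the finished pieces (the round boss and the square stud with the pyramid top) and the carver's tools (chisel, hammer, brush) where they lie.

Things in the scene. Friction and masses are not known exactly. Their poses are not given: they have to be found in the camera images.
- panel: Fixed carved sandstone slab, 340 (its x) x 370 (its y) mm, to the left or right of the robot. All on it lies on its flat recessed floor, 45 mm above the bench; round the edge runs a raised border 20 mm wide, 10 mm above that floor. A fixed rosette in relief, 107 mm across, 16 mm high, is at x +75, y +90 mm. Origin: centre of the underside, at bench height; z up.
- bin: Fixed open-topped sheet-steel rubble bin, 160 (its x) x 200 (its y) x 100 mm high, walls and floor 5 mm. Origin: centre of the underside, at bench height; z up. Its lid is hinged along the top of its far (+x) wall.
- lid (a joint): Hinge angle of the bin's lid in rad: 0 fully shut, 1.57 upright, greater leaning back away from the bin; at most 1.9. It starts open. The hinge is stiff: the lid stays where it is left. The lid is a flat steel plate 160 x 200 x 6 mm; the hinge line runs along the bin's y, at bin x +80 mm, z 100 mm.
- lid_handle (a point): Top of the small knob on the lid's outer face, 35 mm out from that face, mid-width, 30 mm in from the free edge. On the shut lid it points up; on the open lid it points away from the robot. Its axes turn with the lid: z out of the outer face, x from the free edge to the hinge.
- lid_front (a point): Middle of the lid's free edge (farthest from the hinge), on the outer face, 160 mm from the hinge line. Axes as for lid_handle.
- offcut_wedge: Loose rough sandstone offcut, a wedge about 57 (its x) x 32 (its y) mm, 36 mm tall at its -x end falling to 15 mm at its +x end, about 0.1 kg. The two long sides (+y and -y) are upright and nearly parallel. Origin: centre of the underside; z up.
- offcut_flake: Loose rough sandstone offcut, a thick flake about 61 (its x) x 40 (its y) mm and 21 mm thick, about 0.09 kg. Its +y and -y sides are upright and nearly parallel. Origin: centre of the underside; z up.
- stud: Loose finished square sandstone stud, 38 x 38 mm, crisp square sides 16 mm high under a neat four-sided pyramid, 30 mm high in all, standing on the panel: to be left alone. Origin: centre of the underside.
- boss: Loose finished round sandstone boss, turned and carved with beads, 44 mm across, 29 mm high, standing on the panel among the offcuts: to be left alone. Origin: centre of the underside.
- chisel: Loose steel chisel lying on the panel along its -y border: a bar 10 mm square, 182 mm long with a flared edge at its +x end; to be left alone. Origin: on the underside near mid-length; x along the tool.
- mallet: Loose hammer, 240 mm long, wooden handle and steel head, lying on the bench on the robot's side of the bin; to be left alone. x runs along it, the head at +x.
- brush: Loose wooden brush, 200 mm long, lying on the bench beyond the bin; to be left alone. x runs along it.

How it is judged:
By the outcome, as a careful person would: the job done as asked, in the order asked, and still so for the second after the job is handed in, with the robot touching nothing.
It also fails if it takes over 69 s, if anything falls off the work surface, if the arm or the gripper's body presses on something with over 40 N, if the wrist force passes 120 N, or if a joint passes its speed limit or range.

## Working session

There is one attempt and no reset: what is moved stays moved. The work goes in short steps, each a Python script; the robot and the scene stay as the last script left them, time stands still between calls to the robot, and variables do not carry over. Pictures are saved under pics/ and viewed, at most 10 in all, crops included, and the job is handed in when it is done.

```bash
ls; mkdir -p pics
cat > h.py <<'E'
import numpy as np, cv2
from scipy.spatial.transform import Rotation as R
from rig import bot
def rot(q): return R.from_quat([q[1],q[2],q[3],q[0]]).as_matrix()
def quat(M):
    q=R.from_matrix(M).as_quat(); return [q[3],q[0],q[1],q[2]]
def cloud(c):
    """world xyz per pixel for fixed camera"""
    h,w=c['depth'].shape; f=h/2/np.tan(np.radians(c['fovy'])/2)
    u,v=np.meshgrid(np.arange(w),np.arange(h)); d=c['depth']
    P=np.dstack([(u-c['cx'])/f*d,(v-c['cy'])/f*d,d])
    A=np.array(c['attitude']); A=rot(A) if A.size==4 else A
    return P@A.T+np.array(c['eye'])
E
python3 - <<'E'
from h import *
print(bot.read_state()['clock'])
for n in('top','side'):
    c=bot.read_camera(n); np.save(f'{n}.npy',c,allow_pickle=True)
    cv2.imwrite(f'pics/{n}.png',c['image']); print(n,c['fovy'],c['cx'],c['cy'],c['eye'],c['attitude'],(c['depth']>0).mean())
E
```

```text
pics
0.0
top 51.88621135824821 323.8532966796312 195.98186423648872 [ 439.66323502  -27.10841605 1129.7567208 ] [-0.05272174  0.7100298  -0.70108739  0.03942815] 0.99578125
side 43.77870581245949 323.625348702693 204.58180880466173 [375.20296033 693.32352617 846.18023195] [ 0.05671111 -0.11778488  0.91863476 -0.37285488] 0.99608984375
```

View pics/top.png

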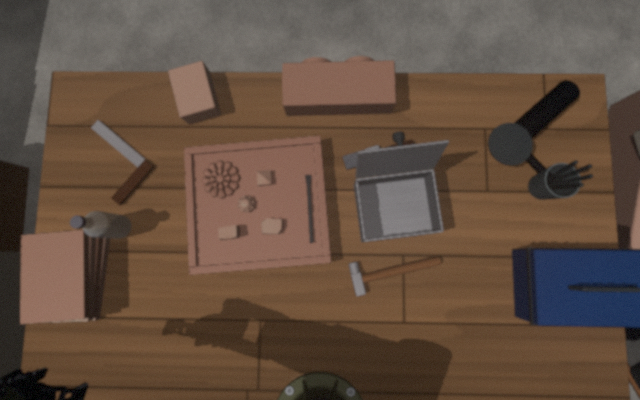

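View pics/side.png

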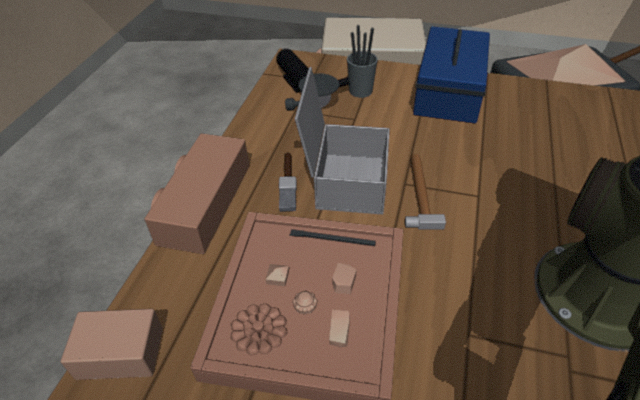

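The top view shows the panel at left, spanning about (187-328, 138-270). On it are the rosette (222,179), an object at (264,177) that is probably the stud, the boss (246,204), two offcuts at (229,232) and (272,226), and the chisel (310,209). The bin is at (400,205) with its lid open at (402,160). The side view shows the same layout.

Run:
```python
from h import *
C={n:np.load(n+'.npy',allow_pickle=True).item() for n in('top','side')}
ims=[]
for n,(u0,v0,w,h) in dict(top=(200,150,130,110),side=(220,225,180,130)).items():
    im=C[n]['image'][v0:v0+h,u0:u0+w]
    s=400/w if 0 else 390//w if 0 else 3
    im=cv2.resize(im,None,fx=780/w/1.0*0.5,fy=780/w*0.5,interpolation=cv2.INTER_CUBIC); im=cv2.convertScaleAbs(im,alpha=1.6); 
    ims.append(cv2.copyMakeBorder(im,0,400-im.shape[0],0,5,cv2.BORDER_CONSTANT))
cv2.imwrite('pics/crop.png',np.hstack(ims))
P=cloud(C['top'])
for p in [(264,177),(246,204),(229,232),(272,226),(250,250),(240,215),(222,179),(310,209),(360,180),(440,235),(364,238),(400,146),(380,145),(445,142),(358,150),(435,172),(400,205)]:
    print(p,P[p[1],p[0]].round(1))
Q=cloud(C['side'])
for p in [(278,274),(305,302),(343,276),(340,328),(310,270)]: print('s',p,Q[p[1],p[0]].round(1))
# objects above floor
for n,X in(('top',P),('side',Q)):
    d=X[...,2]; m=((d>52)&(d<90)).astype(np.uint8)
    k,l,st,ce=cv2.connectedComponentsWithStats(m)
    for i in range(1,k):
        if 20<st[i,4]<3000:
            q=X[l==i]; r=cv2.minAreaRect(q[:,:2].astype(np.float32))
            if 100<q[:,1].mean()<500: print(n,st[i],q.mean(0).round(1),[np.round(a,1) for a in r],np.percentile(q[:,2],[5,95]).round(1))
```

```text
(264, 177) [626.6 151.2  71.9]
(246, 204) [554.8 195.4  73.6]
(229, 232) [481.7 235.7  76.7]
(272, 226) [499.  127.   67.1]
(250, 250) [436.6 186.5  43.7]
(240, 215) [528.2 215.8  47.1]
(222, 179) [622.3 265.   59. ]
(310, 209) [545.6  30.   55.2]
(360, 180) [618.1 -98.5  90.6]
(440, 235) [ 484.2 -323.    -1.1]
(364, 238) [ 470.4 -108.5   96.1]
(400, 146) [ 665.  -173.4  257.8]
(380, 145) [ 733.8 -160.5    1.1]
(445, 142) [ 676.2 -272.   252.7]
(358, 150) [718.4 -98.7   2.9]
(435, 172) [ 6.586e+02 -3.130e+02 -5.000e-01]
(400, 205) [ 564.4 -214.     5.8]
s (278, 274) [621.3 164.1  67. ]
s (305, 302) [552.1 213.8  70. ]
s (343, 276) [498.7 137.9  67.2]
s (340, 328) [477.6 249.1  68.7]
s (310, 270) [569.7 123.   43.6]
top [ 168   60   49   59 1909] [867.6 356.9  68.9] [array([871.2, 359.8]), array([142.5, 100.7]), np.float64(17.4)] [62.3 72.8]
top [201 160  39  38 719] [623.7 272.6  55.7] [array([623.3, 272.8]), array([102.1,  93.1]), np.float64(36.3)] [52.3 60.5]
top [230 166   7   8  39] [649.5 238.8  54.6] [array([648.9, 237.9]), array([15.9, 19.7]), np.float64(87.4)] [52.4 57.6]
top
[... 390 characters left out ...]
 239.5  70.7] [array([482.5, 242.7]), array([32. , 55.8]), np.float64(7.8)] [58.7 79.7]
side [332 263  24  29 525] [497.9 137.7  64.5] [array([498.5, 134.3]), array([56. , 40.3]), np.float64(87.2)] [55.5 68.5]
side [265 264  24  21 376] [624.7 161.6  64.1] [array([626.9, 157.2]), array([39.2, 40.4]), np.float64(5.5)] [54.2 72.6]
side [293 291  24  22 397] [555.1 209.   64.6] [array([555.9, 206.4]), array([43.1, 38.8]), np.float64(15.0)] [55.2 73.1]
side [ 231  303   56   51 1570] [622.  277.1  55.5] [array([621.9, 274.8]), array([97.4, 98. ]), np.float64(79.9)] [52.4 60.3]
side [329 309  20  37 613] [479.6 248.   70.1] [array([480. , 245.3]), array([31.9, 55.6]), np.float64(8.3)] [57.4 79.6]
```

View pics/crop.png

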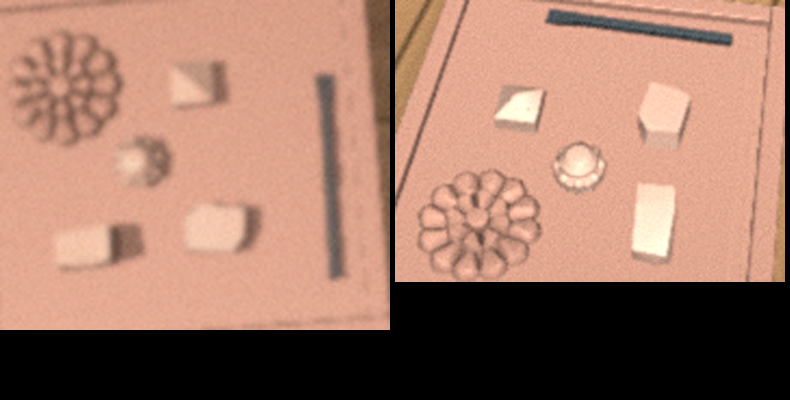

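The crop confirms four objects. The wedge is bottom left in the top crop, the flake is to its right, the boss is in the middle and the stud (pyramid top) is upper right. Next I'll refine the offcut poses with the wrist camera and fit the bin and lid.

```bash
cat >> h.py <<'E'
def down(a):
    """tool down, closing line y at world yaw a (rad); half turn chosen for least wrist turn"""
    best=None
    for b in(a,a+np.pi):
        c,s=np.cos(b),np.sin(b); yield quat(np.array([[-s,c,0],[c,s,0],[0,0,-1.]]).T)
def pose(p,a):
    j0=np.array(bot.read_state()['joint_positions']); o=[]
    for q in down(a):
        j=bot.ik(p,q)
        if j is not None: o.append((abs(np.array(j)-j0).max(),q))
    return min(o,key=lambda t:t[0])[1]
def wcloud(c,s):
    h,w=c['depth'].shape; f=h/2/np.tan(np.radians(c['fovy'])/2)
    u,v=np.meshgrid(np.arange(w)-c['cx'],np.arange(h)-c['cy']); r=np.hypot(u,v)+1e-9
    t=np.tan(np.minimum(r/f,1.5)); d=c['depth']
    P=np.dstack([u/r*t*d,v/r*t*d,d]); M=np.array(c['mount'])
    P=P@M[:3,:3].T+M[:3,3]
    return P@rot(s['tool_rot']).T+np.array(s['ee_pos'])
E
python3 - <<'E'
from h import *
C={n:np.load(n+'.npy',allow_pickle=True).item() for n in('top','side')}
for n in C:
    X=cloud(C[n]).reshape(-1,3)
    X=X[(X[:,0]>430)&(X[:,0]<760)&(X[:,1]<-60)&(X[:,1]>-330)]
    r=X[(X[:,2]>93)&(X[:,2]<108)]; print(n,'rim',cv2.minAreaRect(r[:,:2].astype(np.float32)),np.median(r[:,2]))
    l=X[(X[:,2]>125)&(X[:,2]<250)]; c=l.mean(0); U,S,V=np.linalg.svd(l-c,full_matrices=False)
    print('lid',c.round(1),V.round(3).tolist(),(S/len(l)**.5).round(2),'top',np.percentile(X[X[:,2]>110],99,axis=0).round(1))
    l0=l-c; e=l0@V[1]; print(np.percentile(l,[1,99],axis=0).round(1).tolist())
p=[490,190,300]; bot.move_to(p,pose(p,np.radians(5)))
s=bot.read_state(); c=bot.read_camera('wrist'); np.save('wrist.npy',c,allow_pickle=True)
print(s['clock'],s['joint_positions'],c['mount'],c['fovy'])
cv2.imwrite('pics/wrist.png',c['image'])
X=wcloud(c,s);m=((X[...,2]>52)&(X[...,2]<90)).astype(np.uint8)
k,l,st,ce=cv2.connectedComponentsWithStats(m)
for i in range(1,k):
    if st[i,4]>60:
        q=X[l==i]; r=cv2.minAreaRect(q[:,:2].astype(np.float32)); print(st[i],q.mean(0).round(1),[np.round(a,1) for a in r],np.percentile(q[:,2],[5,95]).round(1))
E
```

```text
top rim ((557.1695556640625, -194.08895874023438), (162.24188232421875, 200.14227294921875), 7.806366443634033) 99.52850921736012
lid [ 654.5 -180.1  194.3] [[-0.134, 0.991, 0.002], [0.256, 0.033, 0.966], [-0.957, -0.13, 0.258]] [55.39 37.39  8.85] top [701.8 -83.6 258.8]
[[629.9, -277.2, 126.6], [702.1, -83.9, 248.6]]
side rim ((555.7206420898438, -191.10980224609375), (164.9199981689453, 206.67333984375), 7.5143046379089355) 98.43975180529822
lid [ 651.6 -165.5  193.6] [[0.139, -0.99, 0.008], [-0.274, -0.046, -0.961], [-0.952, -0.131, 0.278]] [57.53 37.17  9.92] top [699.3 -79.  257.8]
[[627.6, -274.5, 126.7], [700.0, -79.0, 248.6]]
1.8083 [3.01674790e-01 2.10632063e-01 1.51714617e+00 1.24398259e-04
 1.41406628e+00 2.12835237e-01] [[-1.19527961e-03 -9.59441829e-01 -2.81904147e-01  7.10581606e+01]
 [ 9.99998481e-01 -7.89286971e-04 -1.55372975e-03  2.26443513e-01]
 [ 1.26821004e-03 -2.81905577e-01  9.59441315e-01 -1.22918290e+02]
 [ 0.00000000e+00  0.00000000e+00  0.00000000e+00  1.00000000e+00]] 65.70646984690485
[  230    35   267   276 12194] [530.2 212.6  54.1] [array([558.1, 174
[... 566 characters left out ...]
0] [624.4 156.8  64.5] [array([627.4, 154.7]), array([38.2, 39.2]), np.float64(6.7)] [56.2 72.5]
[ 304  196   34   45 1298] [498.9 133.6  64.9] [array([498.7, 131.3]), array([54.5, 40. ]), np.float64(88.6)] [58.7 67.1]
[  16  206   69   97 1759] [50.9 28.9 70.5] [array([44.8, 20.9]), array([102.7, 196.2]), np.float64(24.2)] [54.1 87.8]
[ 507  244   74   88 3756] [867.1  61.8  83.4] [array([887.1,  29.6]), array([143.8, 161.6]), np.float64(1.6)] [58.7 89.7]
[284 280 117   9 682] [539.   32.8  54. ] [array([539.4,  32.1]), array([164.3,  12.6]), np.float64(3.9)] [52.4 55.3]
[469 356  24  36 474] [ 827.9 -160.7   76.9] [array([ 828. , -164.6]), array([36.1, 76.2]), np.float64(33.9)] [54.7 89.5]
```

View pics/wrist.png

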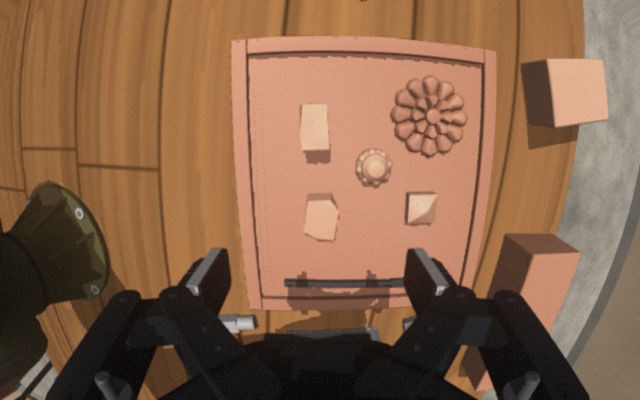

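The wrist view (image up is world +y, right is +x) shows the wedge at (315,127), boss (374,167), flake (321,218) and stud (421,208). All three cameras agree to about 3 mm. Next I'll check the flake and wedge outlines, then pick up the wedge.

```bash
cat >> h.py <<'E'
B=np.array([556.5,-192.5]); TH=np.radians(7.6); RB=np.array([[np.cos(TH),-np.sin(TH)],[np.sin(TH),np.cos(TH)]])
def binp(u,v,z): return [*(B+RB@[u,v]),z]
def pick_drop(x,y,a,z,v,fw=45):
    p=[x,y,150]; q=pose(p,a); bot.move_gripper(65); bot.move_to(p,q)
    bot.servo_line([x,y,z],speed=90); bot.move_gripper(0,fw)
    print('grip',bot.read_state()['grip_width'],bot.read_state()['grip_force'])
    bot.servo_line([x,y,200],speed=120)
    print('lifted',bot.read_state()['grip_width'])
    p=binp(-5,v,200); q=pose(p,TH); bot.move_to(p,q)
    print('at bin',bot.read_state()['grip_width'])
    bot.servo_line(binp(-5,v,52),speed=120); bot.move_gripper(65)
    bot.servo_line(p,speed=150); print('clock',bot.read_state()['clock'])
E
python3 - <<'E'
from h import *
c=np.load('wrist.npy',allow_pickle=True).item()
s0=bot.read_state(); X=wcloud(c,s0)
for (x,y) in((498.7,131.5),(481,244)):
    m=(abs(X[...,0]-x)<40)&(abs(X[...,1]-y)<40)&(X[...,2]>51); q=X[m]
    for yy in np.arange(y-28,y+29,7):
        r=q[abs(q[:,1]-yy)<3]
        if len(r)>5: print(round(yy,1),np.percentile(r[:,0],[2,98]).round(1),np.median(r[:,2]).round(1))
pick_drop(481,244,np.radians(8.7),65,40)
c=bot.read_camera('top'); cv2.imwrite('pics/t2.png',cv2.resize(c['image'][120:280,170:460],None,fx=2.5,fy=2.5))
E
```

```text
103.5 [493.6 516. ] 63.9
110.5 [482.9 517.7] 64.7
117.5 [479.7 517.4] 65.4
124.5 [479.2 517.6] 65.5
131.5 [479.9 517.8] 65.8
138.5 [479.3 518.4] 66.2
145.5 [480.  517.8] 66.2
152.5 [481.4 514.9] 65.4
159.5 [488.6 509.6] 56.0
216 [471.4 504.3] 80.1
223 [469.7 499.8] 78.3
230 [468.1 498.4] 76.9
237 [465.1 496.4] 74.6
244 [464.2 495.9] 71.2
251 [464.4 495.3] 68.4
258 [463.6 493.6] 65.0
265 [464.  493.1] 61.5
272 [471.1 492.4] 55.8
grip 31.392214036377244 45.71093134582043
lifted 31.032699197346155
at bin 31.13082675916225
clock 10.0833
```

View pics/t2.png

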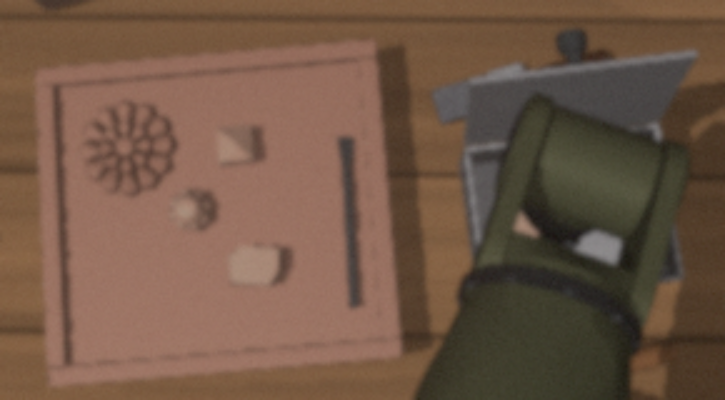

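The wedge is in the bin (peach patch at (527,228) in the crop) and the panel is otherwise undisturbed. Now the flake.

Run:
```python
from h import *
pick_drop(498.7,132,0.0,64,-40)
s=bot.read_state(); c=bot.read_camera('wrist'); X=wcloud(c,s)
a=cv2.resize(c['image'],(400,250))
d=bot.read_camera('side'); b=d['image'][60:310,200:460]
cv2.imwrite('pics/w3.png',np.hstack([a,cv2.convertScaleAbs(b,alpha=1.4)]))
# clearance checks for lid route (hinge coords u from hinge)
H=80
for u,z in((70,330),(70,250),(11,255),(-130,119)):
    for yaw in(TH+np.pi/2,TH):
        print(u,z,[bot.ik(binp(H+u,50,z),q) is not None for q in down(yaw)])
```

```text
grip 38.48620469358144 45.47444210154936
lifted 38.97167393814584
at bin 38.830301302002965
clock 18.4917
70 330 [True, True]
70 330 [True, False]
70 250 [True, True]
70 250 [True, False]
11 255 [True, True]
11 255 [True, False]
-130 119 [True, True]
-130 119 [True, False]
```

View pics/w3.png

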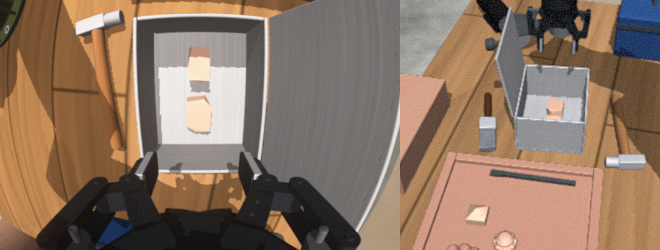

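Both offcuts are lying in the bin: in the wrist view they are at (199,68) and (200,115). Next I'll go over the lid and swing it down from behind with the closed fingers, 50 mm to the side of the knob.

Run:
```python
from h import *
H=80; V=50; r=138; w=11
s=bot.read_state(); bot.servo_line([*s['ee_pos'][:2],345],speed=200); bot.move_gripper(0)
p=binp(H+72,V,345); q=pose(p,TH+np.pi/2); bot.move_to(p,q)
bot.servo_line(binp(H+72,V,252),speed=120,until_force=15)
def f(m): s=bot.read_state(); print(m,s['ee_pos'].round(1) if hasattr(s['ee_pos'],'round') else s['ee_pos'],np.round(s['ft_force'],1),round(s['clock'],2))
f('behind')
for ph in(1.83,1.57,1.35,1.1,.9,.7,.5,.35,.22,.12):
    if ph>=1.57: u,z=-160*np.cos(ph)+w,252
    else: u,z=-r*np.cos(ph)+w,100+r*np.sin(ph)+19
    hit=bot.servo_line(binp(H+u,V,z),speed=55 if ph>.3 else 35,until_force=40); f((ph,hit))
    if hit: break
else:
    hit=bot.servo_line(binp(H-r+w,V,114),speed=20,until_force=18); f(('end',hit))
```

```text
behind [ 700.8 -122.9  253.1] [-0.3 -0.2 -0.2] 22.24
(1.83, False) [ 680.9 -125.5  252.5] [ 0.   1.  -0.1] 22.76
(1.57, False) [ 639.9 -130.9  251.6] [-0.2  0.6  0.3] 23.66
(1.35, False) [ 610.1 -135.   253.8] [0.  0.5 0.1] 24.36
(1.1, False) [ 578.  -139.2  242. ] [0.1 1.  0.1] 25.13
(0.9, False) [ 555.  -142.3  227.1] [ 0.3 -0.1  0.6] 25.78
(0.7, False) [ 535.4 -144.9  207.9] [-0.1  0.4  0. ] 26.43
(0.5, False) [ 520.  -146.9  185.2] [ 0.1  0.5 -0.1] 27.08
(0.35, False) [ 511.5 -148.1  166.1] [ 0.3 -0.3 -0.6] 27.61
(0.22, False) [ 506.6 -148.7  149.1] [-0.  -0.1 -0.4] 28.27
(0.12, False) [ 504.2 -149.   135.4] [-1.4  0.5  0.5] 28.81
('end', True) [ 504.  -149.2  125.5] [-3.4  0.7  9.9] 29.44
```

Run:
```python
from h import *
s=bot.read_state(); p=np.array(s['ee_pos'])
print(bot.servo_line(p-[0,0,4],speed=10,until_force=10),bot.read_state()['ee_pos'],bot.read_state()['ft_force'])
bot.servo_line([p[0],p[1],230],speed=80); bot.move_to([420,100,300],pose([420,100,300],0))
Q=[]
ims=[]
for n in('top','side'):
    c=bot.read_camera(n); X=cloud(c)
    loc=(X[...,:2]-B)@RB
    m=(abs(loc[...,0])<75)&(abs(loc[...,1])<95)&(X[...,2]>60)&(X[...,2]<125); 
    for u0 in(-65,-30,30,65):
        k=m&(abs(loc[...,0]-u0)<8)&(abs(loc[...,1])>25); print(n,u0,np.median(X[k][:,2]).round(1) if k.any() else None)
    for nm,x,y in(('stud',627.5,154.7),('boss',557.5,201)):
        k=(abs(X[...,0]-x)<35)&(abs(X[...,1]-y)<35)&(X[...,2]>52)&(X[...,2]<90)
        if k.any(): print(n,nm,cv2.minAreaRect(X[k][:,:2].astype(np.float32)))
    ims.append(cv2.resize(c['image'],(400,250)))
cv2.imwrite('pics/end.png',np.hstack(ims)); print(bot.read_state()['clock'])
```

```text
True [ 503.95876116 -149.1750694   125.53164776] [-2.41700226  0.23398696  7.35335792]
top -65 106.2
top -30 106.3
top 30 106.4
top 65 106.1
top stud ((629.5130004882812, 154.4093475341797), (37.975582122802734, 38.00864028930664), 6.42520809173584)
top boss ((559.6658935546875, 201.0096435546875), (41.895042419433594, 42.84467315673828), 42.33035659790039)
side -65 105.9
side -30 106.0
side 30 105.8
side 65 105.8
side stud ((627.1820678710938, 156.94276428222656), (38.49242401123047, 40.75087356567383), 6.05144739151001)
side boss ((555.5170288085938, 207.46017456054688), (43.01618194580078, 38.21531677246094), 16.55054473876953)
33.1167
```

View pics/end.png

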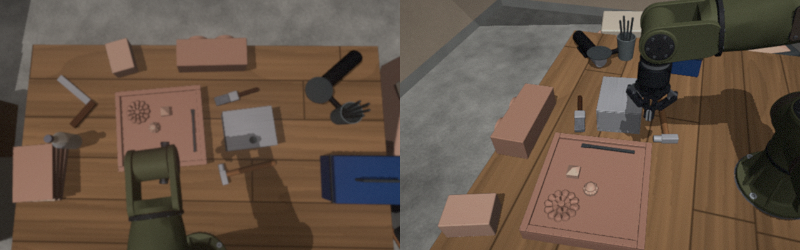

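The lid is level at about 106 mm across its whole width, so it is shut. In the top half of the picture it lies at (250,128). The stud, boss, chisel, hammer and brush have not moved, and the arm is clear.

```bash
python3 -c "
from rig import bot
print(bot.finish_job())"
```

```text
the job is handed in; nothing more can be done
None
```

Both offcuts are in the bin, the lid was lowered slowly until fully shut, the finished pieces and tools are where they lay, and the job was handed in at about 33 s.

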